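# Park the swinging head of a nail press over the ring of a nail picture

## Task

Swing the heavy head of the nail press until its nozzle stands over the black dot in the middle of the red ring on the picture board (to within about 2 cm), bring it to rest there, take the hand off, and watch it stand still by itself for about seven seconds before you finish. Push it only on the black rubber faces of its two sprung buffers, at an easy pace (never above about 0.25 m/s), without running it into its end stops or driving a buffer fully in, and leave the hammer, jar, mug and spray can where they are.

Things in the scene. Friction and masses are not known exactly. Their poses are not given: they have to be found in the camera images.
- beam (a joint): Swing angle of the press beam about its upright column, rad; 0: along the stand's -x, roughly at the robot; grows as the head swings to the robot's left (+y). End stops at +-0.75. Coasts almost freely (damping 0.03 N m s/rad, dry friction 0.0006 N m: slows with about 16 s). Nominal moment of inertia 0.49 kg m2 (felt as 4.2 kg at the head), true value up to 30 % off.
- nozzle (a point): Tip of the brass nozzle under the middle of the swing head, 37 mm above the table, 340 mm from the column's axis (the pivot), about which it runs on a circle. Axes: x along the beam towards the pivot, y across it to the left (growing angle). The green beam between head and column is 50 mm wide, z = 105 to 139 mm, its hub over the column reaches 149 mm.
- ring (a point): Black dot at the centre of the red ring on the picture board, on its top 18 mm above the table (nails to 30 mm). Its x axis is level and points exactly at the pivot, which is 340 mm away, so that the nozzle can stand right above it. The white board, 220 x 220 x 18 mm, is fixed.
- head: The swing head, green block 130 mm along the beam, 100 mm across, z = 55 to 143 mm (plate and red dot on top to 147 mm), 3.6 kg nominal. Origin at table level under its middle, axes as nozzle. Not to be touched.
- rubber_left: Flat black rubber face of the left (+y) buffer, the part to push. Origin at the centre of its outer surface, 99 mm above the table and, when out, 105 mm from the beam's centre line. 110 mm along the beam, 88 mm high (z = 55 to 143 mm), 12 mm thick. Its +y axis is the outward normal, across the beam to the left.
- rubber_right: The same on the right (-y) side of the head; its -y axis is the outward normal, to the right.
- cover_left: Yellow cover between the left rubber face and the head, 108 mm along the beam, up to z = 142 mm, moving with that buffer; origin at table level under the head's middle when the buffer is out. Not to be touched.
- cover_right: The same on the right side.
- buffer_left (a joint): How far the left buffer is pushed in towards the head, m: 0 fully out, stop at 0.045. Spring: force = 0.1 N + 100 N/m x value, hardly damped (1.5 N s/m), so the head bounces back from a finger that is held still. The moving part weighs 0.16 kg.
- buffer_right (a joint): The same for the right buffer.
- hammer: Bystander: hammer lying on the table on the left, about 35 mm high; origin under its middle.
- nail_jar: Bystander: glass jar with red lid on the right, 64 mm across, 75 mm high; origin at the centre of its underside.
- mug: Bystander: blue mug on the right, 80 mm across, 90 mm high; origin at the centre of its underside.
- spray_can: Bystander: yellow spray can on the left, 60 mm across, 120 mm high; origin at the centre of its underside.

How it is judged:
By the outcome, as a careful person would: the job done as asked, in the order asked, and still so for the second after the job is handed in, with the robot touching nothing.
It also fails if it takes over 54 s, if anything falls off the work surface, if the arm or the gripper's body presses on something with over 40 N, if the wrist force passes 120 N, or if a joint passes its speed limit or range.

## Robot

A 6-joint arm with a two-finger parallel gripper is mounted at the origin on the work surface. World frame = base frame: x ahead of the robot, y to its left, z up, the work surface at z = 0. Lengths are in m, angles in rad, forces in N, time in s.
With the tool pointing down it reaches from about 0.375 to 0.9 m from the base axis. Payload 3.1 kg.
Tool frame: the origin (TCP) lies midway between the tips of the shut fingers; the grasp point (between the pads) lies grasp_offset behind it (grasp_offset is the distance from the TCP to the grasp point, in m); z points along the fingers, y is the line along which they close (so a half turn about z gives the same grasp; the last joint's range is limited). The gripper opens to 85 mm and grips with 20 to 120 N. Pads are 22 mm wide; open, the fingers measure 114 mm over their backs; the gripper's body (76 mm by 85 mm) begins 54 mm behind the grasp point. The pads swing forward as they close: fully open they stand 13 mm farther back than shut.
Start: joints at [-1.454, 0.527, 1.433, -0, 1.181, -0.178], TCP at [0.182, -0.598, 0.231] pointing down, gripper open.
Joint ranges: [-3.08, 3.08], [-0.75, 2.2], [0.22, 2.44], [-1.43, 4.57], [0, 2.65], [-2.85, 2.85]. Speed limits (rad/s): [2.79, 2.79, 3.14, 3.14, 3.14, 3.14].

## Interface

Orientations are given as [roll, pitch, yaw] about the fixed x, y, z axes, in that order (R = Rz(yaw) Ry(pitch) Rx(roll)).
In Python, from cell import * gives the robot as it stands.
- The arm moves only by the shell command python3 -m pendant 'ROWS' [OPENING] [FORCE]. ROWS is JSON, a list that holds one entry, the list of rows, each a list of 4 numbers: the shift along the tool's x, y, z in mm, then the turn about the tool's z in rad. In form: [[[x, y, z, turn], ...]]. A call has 1 to 8 rows; each row is the pose to reach, as a shift and turn from the pose commanded when the call began, along the tool's axes at that moment; what a row does not reach only later rows make up. A row lasts 1/10 s, in which the tool goes at most 50 mm and 8.59 degrees, less where a joint would pass 70% of its speed; a pose out of reach is approached as far as the arm can. A call with a gripper value outside its range is refused whole. OPENING is the opening, from 0 (shut) to 1 (fully open), set as the call begins (- or left out, the last holds). The fingers move at their own pace and stop on an object; FORCE is the grip in N (left out, the last holds). Time passes only in rows, so rows that repeat a pose let the fingers close. It gives the time, the measured TCP pose, the force, the opening and the grip force at its end, in the units of the state.
- read_state(): the state, without advancing time (a new reading comes with each control period).
- camera(name): name is "scene" or "top" or "wrist"; returns a dict with "image" (384x512x3 uint8, red, green, blue), "depth" (384x512 float32, m along the optical axis (not along the pixel's ray), 0 where there is no reading), "intrinsics" (3x3 intrinsics, pixels), "xyz" and "attitude" of the camera in the world; the wrist camera has in their place "mount" (4x4, takes a point from camera to tool coordinates, whose origin is the TCP and whose axes are the flange's). Camera axes: x right, y down, z forward; pixel columns grow to the right and rows downward; lengths in m; the calibration is good to about 2 mm. A picture is of the moment at which its call begins: read the wrist's pose just before it.
- job_done(): hands the job in; it is judged then, once.
The state is a dict: "time_s": time; "joint_pos": joint angles; "qvel": joint speeds; "joint_torque": joint torques, N m; "ee_pos": TCP position; "tcp_rot": TCP orientation; "ft_force": force on the tool from outside, world axes, zero at the start; "torque": the same for the moment, N m; "finger_gap": finger opening in m; "grasp_force": force on a finger pad.
Only numpy, scipy, OpenCV 4.12 (cv2) and the standard library are available. Lean on these libraries where they do the work, as an engineer would, in place of code of your own. Each camera call takes 0.05 s, during which the arm holds its last target. There are 200 camera calls.

## Working session

There is one attempt and no reset: what is moved stays moved. The work goes in short steps, Python scripts to look and compute and a shell command to move; the robot and the scene stay as the last step left them, time stands still between calls to the robot, and variables do not carry over. Pictures are saved under pics/ and viewed, at most 10 in all, crops included, and the job is handed in when it is done.

```bash
ls; mkdir -p pics; cat > h.py <<'E'
from cell import *
import numpy as np, cv2
from scipy.spatial.transform import Rotation as R
def world(c,u,v,z=None):
    K=np.array(c["intrinsics"]); a=np.array(c["attitude"]); 
    Rm=a if a.shape==(3,3) else R.from_euler('xyz',a).as_matrix()
    r=Rm@np.linalg.inv(K)@np.array([u,v,1.0]); o=np.array(c["xyz"])
    d=c["depth"][int(round(v)),int(round(u))] if z is None else (z-o[2])/r[2]
    return o+r*d
E
python3 - <<'E'
from h import *
s=read_state(); print({k:np.round(v,3).tolist() for k,v in s.items()})
import pickle
for n in ("top","scene"):
    c=camera(n); pickle.dump(c,open(n+".pkl","wb")); cv2.imwrite(f"pics/{n}1.png",cv2.resize(c["image"][:,:,::-1],(800,600)))
    print(n,c["xyz"],c["attitude"],c["intrinsics"])
E
```

```text
pics
{'time_s': 0.0, 'joint_pos': [-1.454, 0.528, 1.434, -0.0, 1.181, -0.179], 'qvel': [0.001, -0.001, -0.0, 0.0, 0.001, -0.0], 'joint_torque': [-0.003, -44.236, -17.803, -0.0, 0.008, -0.0], 'ee_pos': [0.182, -0.597, 0.23], 'tcp_rot': [-3.139, -0.0, 0.296], 'ft_force': [-0.113, -1.167, -0.457], 'torque': [0.021, -0.004, 0.019], 'grasp_force': 0.0, 'finger_gap': 0.085}
top [ 1.91422958e-01 -1.69223733e-04  1.72143766e+00] [-2.92778064e+00  1.66828659e-03 -1.60371699e+00] [[428.70025909   0.         258.85910319]
 [  0.         428.70025909 185.9375351 ]
 [  0.           0.           1.        ]]
scene [0.20928974 0.47153316 1.77782586] [-2.80240324 -0.007325   -2.47496469] [[471.74109014   0.         255.65520559]
 [  0.         471.74109014 193.22869125]
 [  0.           0.           1.        ]]
```

View pics/top1.png

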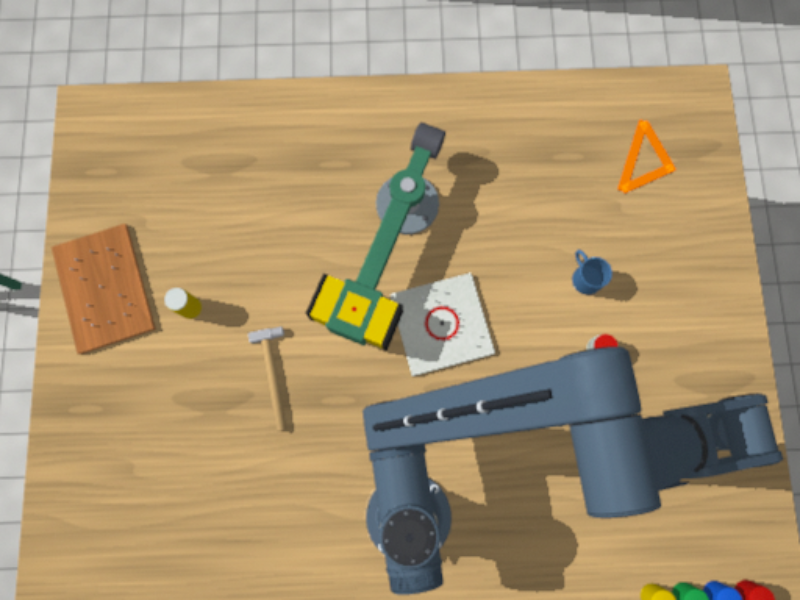

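View pics/scene1.png

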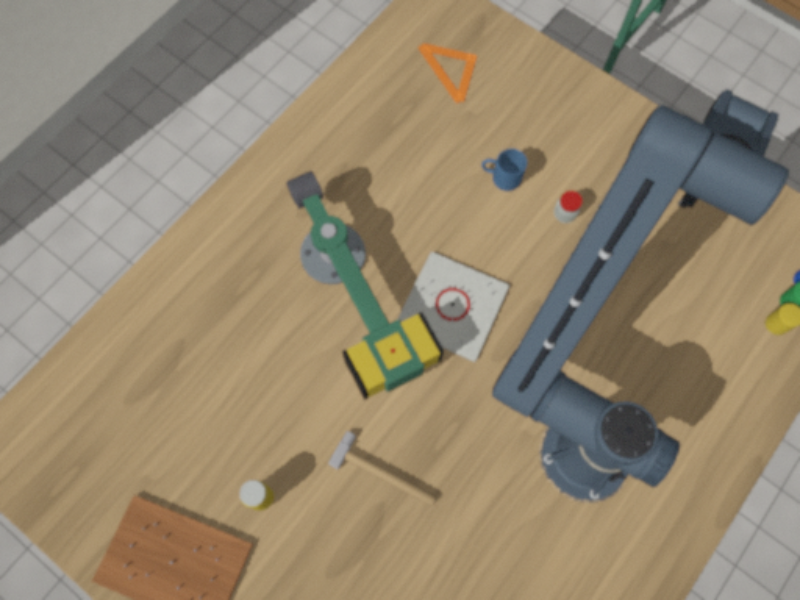

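The top view shows the head's red dot at (353,309), the hub at (407,185), the ring's dot at (442,322), the hammer at (270,380), the can at (178,300) and the mug at (590,273). The head has to swing right. The scene view has the head's dot at (393,351), the ring at (452,304) and the hub at (328,231).

```bash
cat >> h.py <<'E'
def cloud(c):
    h,w=c["depth"].shape; u,v=np.meshgrid(np.arange(w),np.arange(h))
    Rm=R.from_euler('xyz',c["attitude"]).as_matrix()
    ray=np.stack([u,v,np.ones_like(u)],-1)@np.linalg.inv(np.array(c["intrinsics"])).T@Rm.T
    return np.array(c["xyz"])+ray*c["depth"][...,None], ray
def masks(c):
    h=cv2.cvtColor(c["image"],cv2.COLOR_RGB2HSV).astype(int); H,S,V=h[...,0],h[...,1],h[...,2]
    red=((H<6)|(H>173))&(S>150)&(V>70); green=(H>55)&(H<90)&(S>80)&(V>30); yel=(H>20)&(H<35)&(S>150)&(V>80)
    return red,green,yel
def onz(c,m,z):
    P,ray=cloud(c); o=np.array(c["xyz"]); r=ray[m]; return (o+r*((z-o[2])/r[:,2])[:,None])[:,:2]
E
python3 - <<'E'
from h import *
import pickle
px={"top":dict(piv=(407,185,.149),ring=(442,322.5,.018),dot=(353,309,.147),hamtop=(262,335,.035),hamend=(286,430,.02),can=(178,298,.12),mug=(590,275,.09),jar=(605,342,.075)),
"scene":dict(piv=(328,231,.149),ring=(452.5,304.5,.018),dot=(393,351,.147),can=(253,493,.12),mug=(510,165,.09),jar=(571,202,.075),hamtop=(343,450,.035),hamend=(435,497,.02))}
for n in px:
    c=pickle.load(open(n+".pkl","rb")); P,_=cloud(c); rd,g,y=masks(c)
    for k,(u,v,z) in px[n].items():
        u,v=u/1.5625-.18,v/1.5625-.18
        print(n,k,world(c,u,v,z).round(4),"depth",world(c,u,v).round(3))
    for nm,m in(("red",rd),("green",g),("yel",y)):
        k,l,st,ce=cv2.connectedComponentsWithStats(m.astype(np.uint8))
        for i in range(1,k):
            if st[i,4]>3: q=P[l==i]; print(nm,st[i,4],ce[i].round(1),np.median(q,0).round(3),onz(c,l==i,.147).mean(0).round(4))
def ray(n,k):
    c=pickle.load(open(n+".pkl","rb"));u,v,_=px[n][k];a=world(c,u/1.5625-.18,v/1.5625-.18,0);return np.array(c["xyz"]),a-np.array(c["xyz"])
for k in("piv","ring","dot"):
    A,a=ray("top",k);B,b=ray("scene",k); t=np.linalg.lstsq(np.c_[a,-b],B-A,rcond=None)[0]; print(k,"tri",((A+a*t[0]+B+b*t[1])/2).round(4), np.linalg.norm(A+a*t[0]-B-b*t[1]).round(4))
E
```

```text
top piv [ 0.8017 -0.0232  0.149 ] depth [ 0.804 -0.023  0.144]
top ring [ 0.4745 -0.1026  0.018 ] depth [ 0.474 -0.103  0.018]
top dot [0.4928 0.1164 0.147 ] depth [0.493 0.117 0.144]
top hamtop [0.4547 0.3569 0.035 ] depth [0.457 0.36  0.022]
top hamend [0.2164 0.2974 0.02  ] depth [ 0.217  0.302 -0.006]
top can [0.5395 0.5451 0.12  ] depth [0.538 0.544 0.125]
top mug [ 0.5706 -0.474   0.09  ] depth [ 0.59  -0.499  0.005]
top jar [ 0.4029 -0.4999  0.075 ] depth [ 0.404 -0.501  0.07 ]
red 66 [282.6 206.1] [ 0.475 -0.101  0.021] [ 0.4535 -0.0945]
red 96 [387.2 218.3] [ 0.405 -0.499  0.075] [ 0.395  -0.4787]
red 215 [482.2 378. ] [-0.183 -0.786  0.076] [-0.1646 -0.7505]
green 1691 [244.7 156.3] [0.656 0.039 0.141] [0.6529 0.0403]
green 73 [  5.7 180.5] [ 0.791  1.44  -0.68 ] [0.5859 0.9451]
green 182 [440.5 378.9] [-0.181 -0.637  0.074] [-0.1627 -0.6076]
yel 381 [208.6 191.4] [0.52  0.18  0.142] [0.5187 0.18  ]
yel 152 [121.8 196.7] [0.524 0.529 0.059] [0.5091 0.5049]
yel 295 [226.2 197.4] [0.493 0.115 0.145] [0.4935 0.1147]
yel 402 [243.2 205.7] [0.461 0.052 0.142] [0.4601 0.0521]
yel
[... 528 characters left out ...]
02  ] depth [0.223 0.301 0.021]
red 131 [365.5 128.2] [ 0.395 -0.5    0.076] [ 0.3879 -0.4604]
green 327 [404.1  16.4] [ 0.697 -1.542 -0.574] [ 0.5535 -1.0032]
green 1533 [229.7 185.8] [0.655 0.045 0.141] [0.6522 0.0469]
green 107 [506.8 188.2] [-0.178 -0.631  0.069] [-0.1601 -0.5793]
yel 304 [501.3 203.6] [-0.192 -0.559  0.075] [-0.173  -0.5132]
yel 390 [269.7 217.5] [0.459 0.052 0.142] [0.4589 0.0534]
yel 269 [251.2 224.2] [0.495 0.114 0.146] [0.4957 0.1142]
yel 418 [234.  235.3] [0.518 0.183 0.143] [0.518  0.1841]
yel 59 [170.6 319.5] [0.515 0.542 0.064] [0.5018 0.5404]
piv tri [ 0.8035 -0.0234  0.1484] 0.0029
ring tri [ 0.4747 -0.1027  0.0171] 0.0001
dot tri [0.4927 0.1159 0.1521] 0.0017
```

Pivot, ring and dot agree with the given 340 mm radius. The ring is at beam bearing -0.235 and the head at +0.421. I'll move to the left side of the head with the fingers shut and tool x turned to +y.

```bash
python3 -m pendant '[[[30,-35,0,-0.15],[62,-72,0,-0.3],[94,-110,0,-0.45],[127,-148,0,-0.6],[160,-186,0,-0.75],[193,-224,0,-0.9],[226,-262,0,-1.05],[259,-300,0,-1.2]]]' 0 20; python3 -c "
from cell import *
print(camera('wrist')['mount'],grasp_offset)"
```

```text
time_s: 0.9
ee_pos: [0.3421, -0.2349, 0.2312]
tcp_rot: [3.142, -0.0, 1.501]
ft_force: [1.0, -0.4, -0.3]
finger_gap: -0.0002
grasp_force: 0.0
[[ 5.65904937e-04 -9.51839259e-01 -3.06596973e-01  7.84479957e-02]
 [ 9.99998788e-01  9.39853493e-05  1.55397916e-03 -3.25374866e-04]
 [-1.45032275e-03 -3.06597481e-01  9.51838159e-01 -1.41611303e-01]
 [ 0.00000000e+00  0.00000000e+00  0.00000000e+00  1.00000000e+00]] 0.0187
```

```bash
python3 -m pendant '[[[46,16,0,-0.075],[93,32,0,-0.075],[140,48,0,-0.075],[187,65,0,-0.075],[234,81,0,-0.075],[281,98,0,-0.075],[328,114,0,-0.075],[375,131,0,-0.075]]]'; python3 -m pendant '[[[45,16,0,0],[90,32,0,0],[125,44,10,0],[138,49,60,0],[138,49,105,0],[138,49,126,0]]]'
cat >> h.py <<'E'
PIV=np.array([.804,-.0235]); GOAL=-0.2353; FACE=.105
def obs(n):
    """time, beam bearing (rad, our zero = -x), from covers/plate/dot seen from above"""
    t=read_state()["time_s"]; c=camera(n); rd,g,y=masks(c); P,_=cloud(c)
    m=(g|y)&(P[...,2]>.125)&(P[...,2]<.16)
    q=onz(c,m,.143)-PIV; r=np.hypot(*q.T); a=np.arctan2(q[:,1],-q[:,0])
    k=(r>.07)&(r<.26)&(abs(a)<.9)&g[m]; beam=np.median(a[k]) if k.sum()>50 else np.nan
    yy=y[m]&(r>.26)&(r<.42); head=np.nan
    k2=y&(P[...,2]>.13)&(P[...,2]<.16)
    nn,l,st,ce=cv2.connectedComponentsWithStats(k2.astype(np.uint8)); b=[]
    for i in range(1,nn):
        if st[i,4]>120:
            p=onz(c,l==i,.145).mean(0)-PIV; b.append((round(float(np.arctan2(p[1],-p[0])),4),int(st[i,4])))
    bm=a[k].mean() if k.sum()>50 else np.nan
    return t,float(beam),float(bm),int(k.sum()),b
E
python3 - <<'E'
from h import *
for n in("top","scene","top","scene"): print(n,obs(n))
c=camera("scene"); cv2.imwrite("pics/s2.png",cv2.resize(c["image"][120:320,130:400,::-1],None,fx=2.9,fy=2.9))
s=read_state(); print(s["ee_pos"],s["tcp_rot"],s["ft_force"])
E
```

```text
time_s: 1.75
ee_pos: [0.5008, 0.1292, 0.2311]
tcp_rot: [-3.141, 0.0, 1.571]
ft_force: [-0.0, -0.4, -0.6]
finger_gap: -0.0003
grasp_force: 0.0
time_s: 2.35
ee_pos: [0.5466, 0.2651, 0.1006]
tcp_rot: [-3.134, 0.002, 1.572]
ft_force: [0.2, -1.0, 0.2]
finger_gap: -0.0001
grasp_force: 0.0
top (2.35, 0.4072691146165899, 0.40656365310301035, 586, [(0.6212, 347), (0.4201, 287), (0.216, 367)])
scene (2.4, 0.43267067227613176, 0.43387521319610456, 567, [])
top (2.45, 0.4071411759479808, 0.4061524470466934, 585, [(0.6209, 347), (0.4199, 285), (0.2159, 366)])
scene (2.5, 0.43296437716735503, 0.4342482854549738, 562, [])
[0.55071813 0.26530718 0.10643951] [ 3.13944621e+00 -6.07511327e-04  1.57026319e+00] [ 0.03311294  0.25495462 -0.33538956]
```

View pics/s2.png

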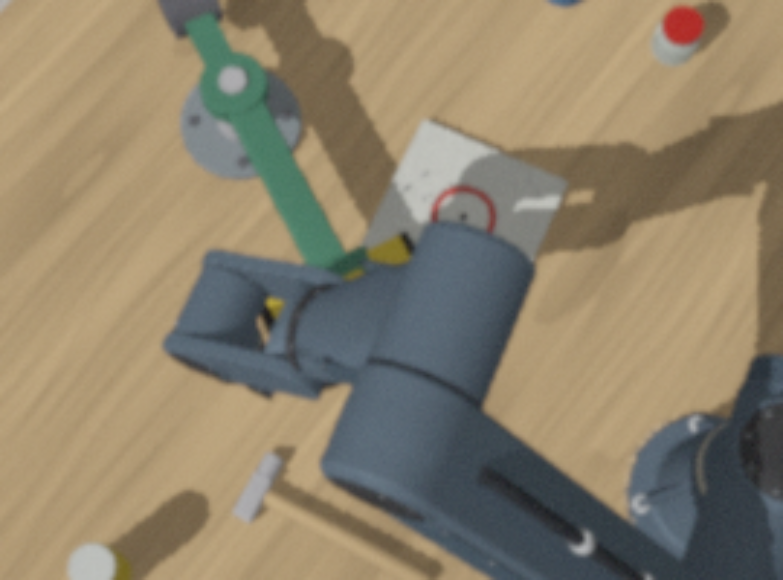

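The scene crop shows the beam visible, the head mostly hidden by the arm and the finger on the head's left. The finger is about 39 mm from the left rubber and centred on it. I'll start a slow push at about 30 mm/s.

```bash
sed -i 's/(P\[...,2\]>.125)/(P[...,2]>.133)/' h.py
cat >> h.py <<'E'
def look(k=2):
    ns=("top","scene")
    for i in range(k):
        o=obs("top");p=obs("scene"); s=read_state()
        print("t%.2f top %.4f scene %.4f mean %.4f arc-to-goal %.1fmm"%(o[0],o[1],p[1],(o[1]+p[1])/2,((o[1]+p[1])/2-GOAL)*340),o[4],p[4])
    a=(o[1]+p[1])/2; rel=np.array(s["ee_pos"][:2])-PIV
    print("tcp tangential from beam line %.1f mm, radius %.1f; ee"%(1e3*(rel@[np.sin(a),np.cos(a)]),1e3*(rel@[-np.cos(a),np.sin(a)])),np.round(s["ee_pos"],4),"F",np.round(s["ft_force"],1))
E
python3 -m pendant '[[[-6,-3,0,0],[-13,-6,0,0],[-20,-9,0,0],[-26,-12,0,0],[-29,-13,0,0],[-32,-14,0,0],[-35,-15,0,0],[-38,-16,0,0]]]' | grep -v grip; python3 -c "
from h import *
look(1)"
```

```text
time_s: 3.4
ee_pos: [0.5336, 0.2271, 0.1053]
tcp_rot: [3.142, -0.0, 1.571]
ft_force: [0.4, -0.5, 0.5]
finger_gap: 0.0002
grasp_force: 0.0
t3.40 top 0.4138 scene 0.4282 mean 0.4210 arc-to-goal 223.1mm [(0.6151, 247), (0.4206, 287), (0.2157, 365)] []
tcp tangential from beam line 118.0 mm, radius 349.3; ee [0.5334 0.227  0.1052] F [ 0.3 -0.2 -0.3]
```

```bash
python3 -m pendant '[[[-3,-1,0,0],[-6,-2,0,0],[-9,-3,0,0],[-12,-4,0,0],[-15,-5,0,0]]]' | grep -v grip; python3 -c "
from h import *
look(1)"
```

```text
time_s: 4.0
ee_pos: [0.5284, 0.2121, 0.1053]
tcp_rot: [-3.141, -0.0, 1.571]
ft_force: [-0.5, 1.1, 0.4]
finger_gap: -0.0001
grasp_force: 0.4
t4.00 top 0.3885 scene 0.3974 mean 0.3929 arc-to-goal 213.6mm [(0.5891, 177), (0.3972, 291), (0.1943, 367)] []
tcp tangential from beam line 111.9 mm, radius 344.7; ee [0.5284 0.2118 0.1053] F [0.  0.5 0.5]
```

```bash
python3 -m pendant '[[[-3,-1,0,0],[-6,-2,0,0],[-6,-2,0,0],[-6,-2,0,0]]]' | grep -E "time|ee_pos"; python3 -c "
from h import *
look(2)"
```

```text
time_s: 4.5
ee_pos: [0.5266, 0.2061, 0.1053]
t4.50 top 0.3191 scene 0.3249 mean 0.3220 arc-to-goal 189.5mm [(0.5218, 286), (0.3261, 286), (0.1221, 355)] []
t4.60 top 0.3026 scene 0.3135 mean 0.3081 arc-to-goal 184.7mm [(0.5097, 308), (0.3119, 284), (0.1086, 363)] []
tcp tangential from beam line 134.9 mm, radius 334.0; ee [0.5266 0.2063 0.1053] F [ 0.2  0.5 -0.7]
```

```bash
python3 -m pendant '[[[0,0,-45,0],[0,0,-85,0],[-40,-2,-85,0],[-85,-5,-85,0],[-130,-8,-85,0],[-175,-10,-85,0],[-220,-12,-85,0],[-265,-15,-85,0]]]' | grep -E "time|ee_pos"; python3 -m pendant '[[[-45,-3,0,0],[-90,-6,0,0],[-135,-9,0,0],[-157,-9,10,0],[-159,-9,45,0],[-159,-9,85,0]]]' | grep -E "time|ee_pos"; python3 -c "
from h import *
look(2)"
```

```text
time_s: 5.5
ee_pos: [0.5115, -0.0604, 0.1905]
time_s: 6.1
ee_pos: [0.504, -0.2202, 0.1058]
t6.10 top 0.1049 scene 0.1209 mean 0.1129 arc-to-goal 118.4mm [] [(-0.1064, 310), (0.0967, 252), (0.3092, 367)]
t6.20 top 0.0946 scene 0.1074 mean 0.1010 arc-to-goal 114.3mm [] [(-0.1196, 302), (0.0839, 250), (0.2953, 369)]
tcp tangential from beam line -223.4 mm, radius 280.6; ee [ 0.5023 -0.2174  0.1052] F [ 0.7 -0.9  0.7]
```

```bash
python3 -m pendant '[[[4,-1,0,0],[8,-2,0,0],[8,-2,0,0],[8,-2,0,0],[8,-2,0,0],[8,-2,0,0],[8,-2,0,0],[8,-2,0,0]]]' | grep -E "time|ee_pos";python3 -m pendant '[[[0,0,0,0],[0,0,0,0],[0,0,0,0],[0,0,0,0],[0,0,0,0],[0,0,0,0]]]' | grep -E "time|ee_pos"; python3 -c "
from h import *
look(2)"
```

```text
time_s: 7.1
ee_pos: [0.5005, -0.2098, 0.1052]
time_s: 7.7
ee_pos: [0.5006, -0.2097, 0.1053]
t7.70 top -0.1035 scene -0.0817 mean -0.0926 arc-to-goal 48.5mm [] [(-0.3188, 142), (-0.1042, 244), (0.1063, 351)]
t7.80 top -0.1180 scene -0.0905 mean -0.1043 arc-to-goal 44.6mm [] [(-0.3309, 136), (-0.1171, 236), (0.0947, 351)]
tcp tangential from beam line -153.6 mm, radius 321.1; ee [ 0.5006 -0.2097  0.1053] F [ 0.3 -0.1  0.1]
```

```bash
python3 -m pendant '[[[0,0,0,0],[0,0,0,0],[0,0,0,0],[0,0,0,0],[0,0,0,0],[0,0,0,0]]]' | grep -E "time|ee_pos"; python3 -c "
from h import *
look(1)"
```

```text
time_s: 8.5
ee_pos: [0.5006, -0.2097, 0.1053]
t8.50 top -0.1967 scene -0.1724 mean -0.1846 arc-to-goal 17.2mm [] [(-0.1946, 213), (0.0117, 339)]
tcp tangential from beam line -127.4 mm, radius 332.4; ee [ 0.5006 -0.2097  0.1053] F [-0.2 -0.1  0.3]
```

```bash
python3 -m pendant '[[[0,0,0,0]]]' | grep -E "time"; python3 -c "
from h import *
look(1)"
```

```text
time_s: 8.7
t8.70 top -0.2148 scene -0.1966 mean -0.2057 arc-to-goal 10.1mm [] [(-0.2152, 199), (-0.0098, 346)]
tcp tangential from beam line -120.6 mm, radius 334.9; ee [ 0.5008 -0.2099  0.1054] F [ 1.  -0.2  0.3]
```

```bash
python3 -c "
from h import *
look(1)"
```

```text
t8.80 top -0.2271 scene -0.2058 mean -0.2164 arc-to-goal 6.4mm [] [(-0.2233, 191), (-0.019, 342)]
tcp tangential from beam line -117.0 mm, radius 336.1; ee [ 0.5009 -0.21    0.1054] F [ 0.9 -0.6 -0.3]
```

```bash
python3 -c "
from h import *
look(1)"
```

```text
t8.90 top -0.2331 scene -0.2078 mean -0.2204 arc-to-goal 5.1mm [] [(-0.2278, 189), (-0.0244, 343)]
tcp tangential from beam line -115.7 mm, radius 336.5; ee [ 0.501  -0.21    0.1054] F [ 0.7 -0.3  0. ]
```

```bash
python3 -m pendant '[[[-40,9,0,0]]]' | grep -E "time|ee"; python3 -c "
from h import *
look(3)"
```

```text
time_s: 9.1
ee_pos: [0.507, -0.2446, 0.1047]
t9.10 top -0.2370 scene -0.2080 mean -0.2225 arc-to-goal 4.4mm [] [(-0.4533, 146), (-0.2316, 227), (-0.0223, 342)]
t9.20 top -0.2301 scene -0.2058 mean -0.2179 arc-to-goal 5.9mm [] [(-0.4512, 141), (-0.2301, 228), (-0.0222, 342)]
t9.30 top -0.2343 scene -0.2047 mean -0.2195 arc-to-goal 5.4mm [] [(-0.4508, 139), (-0.2303, 228), (-0.0212, 342)]
tcp tangential from beam line -155.7 mm, radius 337.2; ee [ 0.5087 -0.2488  0.105 ] F [-0.5  0.3  0.4]
```

```bash
python3 -m pendant '[[[-20,2,0,0],[-40,4,0,0],[-40,4,0,0],[-40,4,0,0],[-40,4,0,0],[-40,4,0,0]]]' | grep -E "time|ee"; python3 -c "
from h import *
look(2)
import pickle
for n in('top','scene'):
    c=camera(n); cv2.imwrite('pics/r_%s.png'%n,cv2.resize(c['image'][150:260,200:350,::-1],None,fx=5,fy=5))"
```

```text
time_s: 10.0
ee_pos: [0.5133, -0.2891, 0.1052]
t10.00 top -0.1966 scene -0.2004 mean -0.1985 arc-to-goal 12.5mm [] [(-0.4402, 190), (-0.2259, 237), (-0.0142, 346)]
t10.10 top -0.1970 scene -0.1954 mean -0.1962 arc-to-goal 13.3mm [] [(-0.44, 196), (-0.2255, 238), (-0.014, 338)]
tcp tangential from beam line -204.1 mm, radius 336.7; ee [ 0.5136 -0.2893  0.1054] F [ 0.5  0.4 -0.4]
```

View pics/r_scene.png

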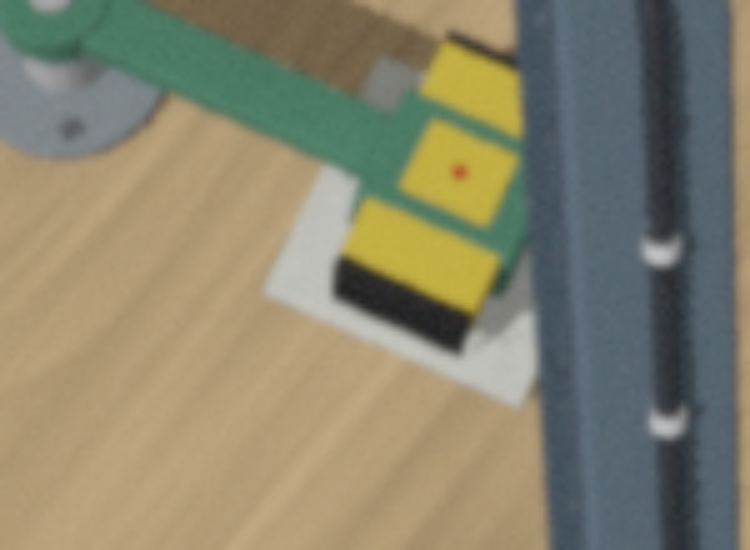

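The scene crop shows the head over the board with its red dot at crop (459,172), and the finger is off. It drifts slightly left, so I'll watch how it dies out.

```bash
python3 -m pendant '[[[0,0,0,0],[0,0,0,0],[0,0,0,0],[0,0,0,0],[0,0,0,0],[0,0,0,0],[0,0,0,0],[0,0,0,0]]]' | grep -E "time|ee";  cat >> h.py <<'E'
def dot(n="scene"):
    """red dot on head, sub-pixel: time, world xy on z=.147, bearing error to goal in mm"""
    t=read_state()["time_s"]; c=camera(n); P,_=cloud(c); im=c["image"].astype(float); rd=(im[...,0]-2.2*im[...,1]+10).clip(0)
    m=(P[...,2]>.13)&(P[...,2]<.165)&(rd>15)&(im[...,0]>100)
    v,u=np.nonzero(m); 
    if len(u)==0: return t,None
    w=rd[m]; p=world(c,(u*w).sum()/w.sum(),(v*w).sum()/w.sum(),.147)[:2]; q=p-PIV
    return round(t,2),p.round(4),len(u),round(1e3*np.hypot(*q)),round(340*(np.arctan2(q[1],-q[0])-GOAL),1)
E
python3 -c "
from h import *
print(world(__import__('pickle').load(open('scene.pkl','rb')),291.4,184,.147))
look(1)
for i in range(4): print(dot())"
```

```text
time_s: 11.1
ee_pos: [0.5136, -0.2897, 0.1053]
[ 0.47449706 -0.09839396  0.147     ]
t11.10 top -0.1881 scene -0.1885 mean -0.1883 arc-to-goal 16.0mm [] [(-0.4313, 195), (-0.2169, 236), (-0.0052, 339)]
tcp tangential from beam line -207.2 mm, radius 335.1; ee [ 0.5136 -0.2897  0.1053] F [0.2 0.7 0.6]
(11.2, None)
(11.25, None)
(11.3, None)
(11.35, None)
```

```bash
python3 -m pendant '[[[0,0,-40,0],[0,0,-85,0],[-20,-10,-125,0],[-50,-35,-140,0],[-90,-60,-150,0],[-130,-85,-150,0],[-170,-110,-150,0],[-200,-130,-150,0]]]' | grep -E "time|ee"; python3 -m pendant '[[[0,0,0,0],[0,0,0,0],[0,0,0,0],[0,0,0,0],[0,0,0,0],[0,0,0,0],[0,0,0,0],[0,0,0,0]]]' | grep -E "time"; python3 -c "
from h import *
look(1)
for i in range(2): print(dot(),dot('top'))
for n in('top','scene'):
    c=camera(n); cv2.imwrite('pics/q_%s.png'%n,cv2.resize(c['image'][150:260,200:350,::-1],None,fx=5,fy=5))"
```

```text
time_s: 12.2
ee_pos: [0.3819, -0.4921, 0.2556]
time_s: 13.0
t13.00 top -0.1966 scene -0.1769 mean -0.1868 arc-to-goal 16.5mm [(-0.4123, 230), (-0.2019, 288), (0.0022, 359)] [(-0.4117, 312), (-0.2053, 237), (0.0051, 343)]
tcp tangential from beam line -380.0 mm, radius 499.6; ee [ 0.3837 -0.4897  0.2553] F [-0.1  0.6  0.4]
(13.1, None) (13.15, array([ 0.4709, -0.0917]), 4, 340, np.float64(11.4))
(13.2, None) (13.25, array([ 0.471 , -0.0916]), 4, 340, np.float64(11.5))
```

View pics/q_top.png

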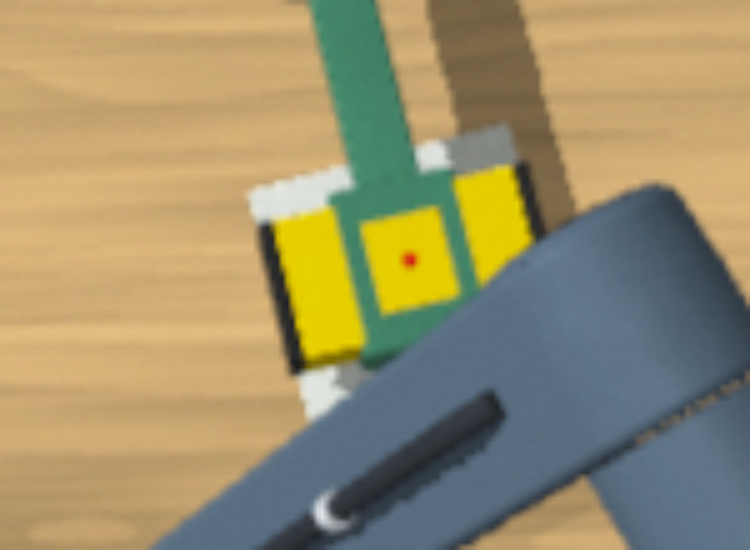

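View pics/q_scene.png

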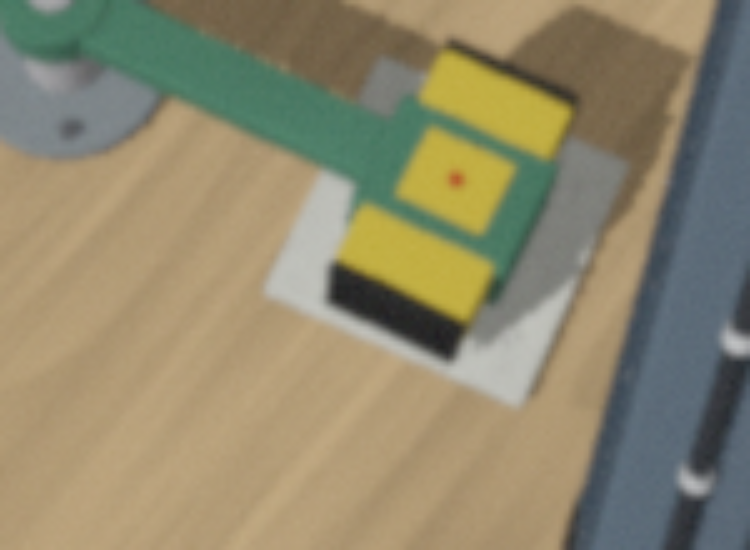

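Both crops show the dot 11 mm left of the goal, at top crop (409,260), and still creeping left at about 2 mm/s. I'll go to the left side and give it a very gentle nudge back.

```bash
python3 -m pendant '[[[45,6,0,0],[92,12,0,0],[140,18,0,0],[188,24,0,0],[236,30,0,0],[284,36,0,0],[332,42,0,0],[380,48,0,0]]]' | grep -E "time|ee"; python3 -m pendant '[[[48,5,0,0],[96,10,0,0],[135,14,0,0],[145,14,20,0],[145,14,60,0],[145,14,105,0],[145,14,140,0],[145,14,150,0]]]' | grep -E "time|ee"; python3 -c "
from h import *
look(2)
print(dot(),dot('top'),dot('top'))"
```

```text
time_s: 14.2
ee_pos: [0.4317, -0.1081, 0.2556]
time_s: 15.0
ee_pos: [0.4436, 0.0356, 0.1027]
t15.00 top -0.1882 scene -0.1724 mean -0.1803 arc-to-goal 18.7mm [(-0.3967, 360), (-0.1957, 292), (-0.0254, 165)] [(-0.4259, 187)]
t15.10 top -0.1852 scene -0.1718 mean -0.1785 arc-to-goal 19.3mm [(-0.397, 359), (-0.1946, 291), (-0.0254, 165)] [(-0.4265, 185)]
tcp tangential from beam line 121.0 mm, radius 341.3; ee [0.4467 0.035  0.1063] F [ 0.4 -0.5  0.2]
(15.2, None) (15.25, array([ 0.4702, -0.0886]), 3, 340, np.float64(14.5)) (15.3, array([ 0.4703, -0.0886]), 3, 340, np.float64(14.5))
```

```bash
python3 -m pendant '[[[-2,0.4,0,0],[-4,0.8,0,0],[-4.2,0.8,0,0],[-4.4,0.9,0,0],[-4.6,0.9,0,0],[-4.8,1,0,0],[-5,1,0,0],[-5.2,1,0,0]]]' | grep -E "time|ee"; python3 -m pendant '[[[-0.2,0,0,0],[-0.4,0.1,0,0],[-0.6,0.1,0,0],[-0.8,0.2,0,0],[-1,0.2,0,0],[-1.2,0.2,0,0],[-1.4,0.3,0,0],[-1.6,0.3,0,0]]]' | grep -E "time|ee"; python3 -c "
from h import *
print(obs('top'))
print(dot('top'),dot('top'))"
```

```text
time_s: 16.15
ee_pos: [0.4465, 0.0301, 0.1052]
time_s: 16.95
ee_pos: [0.4469, 0.0285, 0.1053]
(16.95, -0.18499950352268282, -0.18248379864170075, 578, [(-0.3947, 361), (-0.1927, 290)])
(17.0, array([ 0.4706, -0.0882]), 4, 340, np.float64(14.8)) (17.05, array([ 0.4706, -0.0882]), 4, 340, np.float64(14.8))
```

```bash
python3 -m pendant '[[[-0.2,0,0,0],[-0.4,0.1,0,0],[-0.6,0.1,0,0],[-0.8,0.2,0,0],[-1,0.2,0,0],[-1.2,0.2,0,0],[-1.4,0.3,0,0],[-1.6,0.3,0,0]]]' | grep -E "time|ee"; python3 -c "
from h import *
print(obs('top'))
print(dot('top'),dot('top'))"
```

```text
time_s: 17.9
ee_pos: [0.4472, 0.0268, 0.1053]
(17.9, -0.18587985713190705, -0.18394368965742433, 563, [(-0.3942, 359), (-0.1922, 290)])
(17.95, array([ 0.4706, -0.0883]), 4, 340, np.float64(14.8)) (18.0, array([ 0.4706, -0.0882]), 4, 340, np.float64(14.8))
```

Still no contact; the tangential distance is about 117.6 mm. I'll keep creeping.

```bash
python3 -m pendant '[[[-0.2,0,0,0],[-0.4,0.1,0,0],[-0.6,0.1,0,0],[-0.8,0.2,0,0],[-1,0.2,0,0],[-1.2,0.2,0,0],[-1.4,0.3,0,0],[-1.6,0.3,0,0]]]' | grep -E "time|ee"; python3 -c "
from h import *
print(obs('top'))
print(dot('top'),dot('top'))"
```

```text
time_s: 18.85
ee_pos: [0.4475, 0.0253, 0.1053]
(18.85, -0.18182649520619798, -0.18150588746972657, 574, [(-0.3948, 362), (-0.1914, 289)])
(18.9, array([ 0.4707, -0.0882]), 4, 340, np.float64(14.8)) (18.95, array([ 0.4706, -0.0882]), 4, 340, np.float64(14.8))
```

```bash
python3 -m pendant '[[[-0.2,0,0,0],[-0.4,0.1,0,0],[-0.6,0.1,0,0],[-0.8,0.2,0,0],[-1,0.2,0,0],[-1.2,0.2,0,0],[-1.4,0.3,0,0],[-1.6,0.3,0,0]]]' | grep -E "time|ee"; python3 -c "
from h import *
print(obs('top'))
print(dot('top'),dot('top'))"
```

```text
time_s: 19.8
ee_pos: [0.4478, 0.0237, 0.1053]
(19.8, -0.18889004538465204, -0.18847815707929216, 573, [(-0.4001, 359), (-0.1975, 294)])
(19.85, array([ 0.4707, -0.091 ]), 4, 340, np.float64(12.1)) (19.9, array([ 0.4707, -0.091 ]), 4, 340, np.float64(12.0))
```

```bash
python3 -m pendant '[[[0,0,0,0],[0,0,0,0],[0,0,0,0],[0,0,0,0],[0,0,0,0]]]' | grep -E "time|ee"; python3 -c "
from h import *
print(obs('top'))
print(dot('top'),dot('top'))"
```

```text
time_s: 20.45
ee_pos: [0.4478, 0.0237, 0.1053]
(20.45, -0.1912982813329902, -0.19062336798130355, 574, [(-0.4033, 364), (-0.2011, 286)])
(20.5, array([ 0.4709, -0.0915]), 4, 340, np.float64(11.5)) (20.55, array([ 0.4709, -0.0915]), 4, 340, np.float64(11.5))
```

It is moving back towards the goal at about 2 mm/s and should die out about 7 mm from the dot. I'll take the hand away and watch.

```bash
python3 -m pendant '[[[15,-3,0,0],[40,-5,0,0],[70,-5,0,0],[90,0,-20,0],[110,10,-60,0],[130,20,-100,0],[150,30,-130,0],[160,30,-140,0]]]' | grep -E "time|ee"; python3 -m pendant '[[[0,0,0,0],[0,0,0,0],[0,0,0,0],[0,0,0,0],[0,0,0,0],[0,0,0,0],[0,0,0,0],[0,0,0,0]]]' | grep -E "time"; python3 -c "
from h import *
print(obs('top'));print(dot('top'))"; python3 -m pendant '[[[0,0,0,0],[0,0,0,0],[0,0,0,0],[0,0,0,0],[0,0,0,0],[0,0,0,0],[0,0,0,0],[0,0,0,0]]]' | grep -E "time"; python3 -m pendant '[[[0,0,0,0],[0,0,0,0],[0,0,0,0],[0,0,0,0],[0,0,0,0],[0,0,0,0],[0,0,0,0],[0,0,0,0]]]' | grep -E "time"; python3 -c "
from h import *
print(obs('top'));print(dot('top'))
print(obs('scene'));print(dot('scene'))"
```

```text
time_s: 21.4
ee_pos: [0.4809, 0.1854, 0.2489]
time_s: 22.2
(22.2, -0.19717736819533158, -0.19644498352700432, 565, [(-0.4097, 358), (-0.2062, 289), (-0.0038, 351)])
(22.25, array([ 0.4711, -0.0939]), 4, 340, np.float64(9.1))
time_s: 23.1
time_s: 23.9
(23.9, -0.2017813344727141, -0.2007070044095561, 560, [(-0.4124, 358), (-0.2101, 292), (-0.0064, 350)])
(23.95, array([ 0.4714, -0.0947]), 4, 340, np.float64(8.3))
(24.0, -0.1882923729433262, -0.18488917462433496, 564, [(-0.4197, 312), (-0.2139, 240)])
(24.05, None)
```

```bash
H='[[[0,0,0,0],[0,0,0,0],[0,0,0,0],[0,0,0,0],[0,0,0,0],[0,0,0,0],[0,0,0,0],[0,0,0,0]]]'; :
python3 -m pendant '[[[0,0,0,0],[0,0,0,0],[0,0,0,0],[0,0,0,0],[0,0,0,0],[0,0,0,0],[0,0,0,0],[0,0,0,0]]]' | grep time; python3 -m pendant '[[[0,0,0,0],[0,0,0,0],[0,0,0,0],[0,0,0,0],[0,0,0,0],[0,0,0,0],[0,0,0,0],[0,0,0,0]]]' | grep time; python3 -c "
from h import *
print(obs('top'));print(dot('top'))"; python3 -m pendant '[[[0,0,0,0],[0,0,0,0],[0,0,0,0],[0,0,0,0],[0,0,0,0],[0,0,0,0],[0,0,0,0],[0,0,0,0]]]' | grep time; python3 -m pendant '[[[0,0,0,0],[0,0,0,0],[0,0,0,0],[0,0,0,0],[0,0,0,0],[0,0,0,0],[0,0,0,0],[0,0,0,0]]]' | grep time; python3 -c "
from h import *
print(obs('top'));print(dot('top'))"
```

```text
time_s: 24.9
time_s: 25.7
(25.7, -0.20346104577857022, -0.2025264855048102, 560, [(-0.4131, 362), (-0.2105, 289), (-0.0074, 356)])
(25.75, array([ 0.4714, -0.0947]), 4, 340, np.float64(8.3))
time_s: 26.6
time_s: 27.4
(27.4, -0.20209526140124062, -0.19992221183064196, 560, [(-0.4136, 361), (-0.2105, 290), (-0.0076, 357)])
(27.45, array([ 0.4714, -0.0947]), 4, 340, np.float64(8.2))
```

It is at rest about 8 mm from the dot. I'll watch it for another 7 s.

```bash
python3 -m pendant '[[[0,0,0,0],[0,0,0,0],[0,0,0,0],[0,0,0,0],[0,0,0,0],[0,0,0,0],[0,0,0,0],[0,0,0,0]]]' | grep time; python3 -m pendant '[[[0,0,0,0],[0,0,0,0],[0,0,0,0],[0,0,0,0],[0,0,0,0],[0,0,0,0],[0,0,0,0],[0,0,0,0]]]' | grep time; python3 -m pendant '[[[0,0,0,0],[0,0,0,0],[0,0,0,0],[0,0,0,0],[0,0,0,0],[0,0,0,0],[0,0,0,0],[0,0,0,0]]]' | grep time; python3 -m pendant '[[[0,0,0,0],[0,0,0,0],[0,0,0,0],[0,0,0,0],[0,0,0,0],[0,0,0,0],[0,0,0,0],[0,0,0,0]]]' | grep time; python3 -c "
from h import *
print(obs('top'));print(dot('top'))"; python3 -m pendant '[[[0,0,0,0],[0,0,0,0],[0,0,0,0],[0,0,0,0],[0,0,0,0],[0,0,0,0],[0,0,0,0],[0,0,0,0]]]' | grep time; python3 -m pendant '[[[0,0,0,0],[0,0,0,0],[0,0,0,0],[0,0,0,0],[0,0,0,0],[0,0,0,0],[0,0,0,0],[0,0,0,0]]]' | grep time; python3 -m pendant '[[[0,0,0,0],[0,0,0,0],[0,0,0,0],[0,0,0,0],[0,0,0,0],[0,0,0,0],[0,0,0,0],[0,0,0,0]]]' | grep time; python3 -m pendant '[[[0,0,0,0],[0,0,0,0],[0,0,0,0],[0,0,0,0],[0,0,0,0],[0,0,0,0],[0,0,0,0],[0,0,0,0]]]' | grep time; python3 -m pendant '[[[0,0,0,0],[0,0,0,0],[0,0,0,0],[0,0,0,0],[0,0,0,0],[0,0,0,0],[0,0,0,0],[0,0,0,0]]]' | grep time; python3 -c "
from h import *
o=obs('top');print(o);d=dot('top');print(d)
if abs(d[-1])<12: print(job_done())"
```

```text
time_s: 28.3
time_s: 29.1
time_s: 29.9
time_s: 30.7
(30.7, -0.2026688586646879, -0.2028207156309695, 569, [(-0.4135, 362), (-0.2107, 288), (-0.0074, 354)])
(30.75, array([ 0.4714, -0.0947]), 4, 340, np.float64(8.3))
time_s: 31.6
time_s: 32.4
time_s: 33.2
time_s: 34.0
time_s: 34.8
(34.8, -0.20315837409131327, -0.20084921140044545, 571, [(-0.4134, 362), (-0.2106, 291), (-0.0075, 355)])
(34.85, array([ 0.4714, -0.0947]), 4, 340, np.float64(8.3))
the job is handed in; nothing more can be done
None
```

I handed the job in at about 35 s with the nozzle about 8 mm from the black dot; the head had stood still on its own, hand off, for roughly 9 s.

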